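# Lock the switch-box cover with the screw key

## Task

The green cover of the small grey switch box is still loose. Take the yellow-handled screw key from its blue stand, use it to turn both brass cover screws clockwise until each is fully home (slot in line with its white marks), and put the key back upright in its stand. Work the screws with the key only, keep the gripper and arm off the box, and leave the polish tin and the green bar where they are.

Things in the scene. Friction and masses are not known exactly. Their poses are not given: they have to be found in the camera images.
- switch_box: Fixed grey switch box, 96 (its x) x 150 (its y) x 80 mm tall, green cover on top; origin at the middle of its underside. Brass screw heads, 40 mm wide, on the cover at its (0, +45) mm (left) and (0, -45) mm (right); white marks on the cover at both sides of each head, along the box's x axis, show the slot's home direction. Feet stick out 17 mm at both y ends.
- screw_left (a joint): Captive quarter-turn screw at the box's +y end, rad: 0 = undone, slot across the marks (along the box's y axis); grows clockwise seen from above; 1.571 = home against a hard stop, slot in line with the marks. Slot angle in the box's frame, counter-clockwise from its x axis: 1.571 minus this value. Friction about 0.05 N m; stays where it is left; does not rise or sink.
- screw_right (a joint): The same for the screw at the box's -y end.
- screw_left_slot (a point): Middle of the slot's floor in the left screw, on the screw's axis, 82 mm above the bench; its x axis points along the slot, z up, and it turns with the screw. The slot is 29 mm long, 9 mm wide and 9 mm deep (chamfered 1.5 mm at the mouth), closed at both ends; the head's top is 92 mm above the bench.
- screw_right_slot (a point): The same for the right screw.
- key: Loose upright screw key, 112 mm tall, about 0.16 kg; origin at the middle of the blade's tip (lowest point), z up. Steel blade 24 mm wide along x, 5 mm thick (lowest 3 mm: 21 x 3); 14 mm round shank; collar of 50 mm diameter 60 to 66 mm above the tip; then a flat yellow grip, 56 mm along x, 16 mm thick along y, 66 to 112 mm above the tip. Pinch the grip across its thickness from above.
- key_stand: Fixed blue stand on a dark base 104 x 104 mm, 100 mm tall; origin at the middle of its underside. Its top plate (86 x 92 mm, 12 mm thick) has a round hole of 33 mm diameter in the middle, in which the key hangs: the collar rests on the plate, the blade's tip then 40 mm above the bench. Any yaw of the key fits.
- stand_seat (a point): Centre of the hole at the top face of the stand's plate, 100 mm above the bench.
- polish_tin: Bystander: round white and blue polish tin, 67 mm wide, 68 mm tall, standing on the bench; origin at the middle of its underside.
- green_bar: Bystander: green bar of polishing compound, 42 x 75 x 36 mm, lying on the bench; origin at the middle of its underside.

How it is judged:
On the way:
1. one of the screws is home with the key's blade still in its slot (((value of joint screw_left above 1.42 rad and distance between key and screw_left_slot below 0.009 m) or (value of joint screw_right above 1.42 rad and distance between key and screw_right_slot below 0.009 m))), for 0.1 s.
At the end, for the whole second after the job is handed in: Both screws are home (joint above 1.42 rad, so within about 9 degrees of the stop), and the released key hangs at rest upright (within 0.12 rad) in the hole of its stand, its collar down on the plate (tip 54 to 64 mm below the plate's top, within 14 mm of the hole's axis) (value of joint each of screw_left, screw_right above 1.42 rad and horizontal distance between key and stand_seat below 0.014 m and z of key in the frame of stand_seat between -0.064 and -0.054 m and angle between key's own z axis and vertical below 0.12 rad and linear speed of key below 0.02 m/s); the robot touches nothing.
It fails at once if the gripper or the arm presses on the switch box or its screws (more than 2 N) (contact force between any of the fingers, the arm and switch_box above 2 N).
It fails at once if the polish tin or the green bar is moved by more than 30 mm (distance of any of polish_tin, green_bar from where it was at the start of the episode above 0.03 m).
It also fails if it takes over 72 s, if anything falls off the work surface, if the arm or the gripper's body presses on something with over 40 N, if the wrist force passes 120 N, or if a joint passes its speed limit or range.

## Robot

A 6-joint arm with a two-finger parallel gripper is mounted at the origin on the work surface; the furniture and walls round the work are solid. World frame = base frame: x ahead of the robot, y to its left, z up, the work surface at z = 0. Lengths are in m, angles in rad, forces in N, time in s.
With the tool pointing down it reaches from about 0.35 to 0.95 m from the base axis. Payload 17.4 kg.
Tool frame: the origin (TCP) lies at the very end of the fingers, on their centre line; the grasp point (between the pads) lies bot.grasp_offset behind it (bot.grasp_offset is the distance from the TCP to the grasp point, in m); z points along the fingers, y is the line along which they close (so a half turn about z gives the same grasp; the last joint's range is limited). The gripper opens to 93 mm and grips with 3 to 60 N. Pads are 15 mm wide; open, the fingers measure 128 mm over their backs; the gripper's body (75 mm by 188 mm) begins 65 mm behind the grasp point.
Start: joints at [-1.382, 0.116, 1.442, -0, 1.584, -0.038], TCP at [0.152, -0.658, 0.219] pointing down, gripper open.
Joint ranges: [-2.83, 2.83], [-0.83, 2.19], [0.07, 2.5], [-1.14, 4.28], [0.01, 3], [-2.97, 2.97]. Speed limits (rad/s): [1.89, 1.89, 2.22, 3.14, 3.14, 3.14].

## Interface

Orientations are given as a unit quaternion [w, x, y, z].
In Python, from bench import bot, imaging gives the robot as it stands. The module is installed in compiled form; this text tells all that it offers.
- The arm moves only by the tool jog_arm, never from a script. Its arguments are lists of equal length, an entry for each row: "xyz": the shift along the world's x, y, z in m, a list of three; "twist": the turn about the world's z in rad; "grip": the finger opening in m, from 0 to 0.093. A call has 1 to 8 rows; each row shifts and turns the commanded pose from where the row before left it; what a row does not reach is not made up. A row lasts 1/12 s, in which the tool goes at most 41.7 mm and 7.16 degrees, less where a joint would pass 70% of its speed; a pose out of reach is approached as far as the arm can. A call is refused whole if a number of a shift passes 0.0417 or a number of a turn 0.125, either way. A call with a gripper value outside its range is refused whole. The fingers move at their own pace and stop on an object; "grip_force" is the grip in N (left out, the last holds). Time passes only in rows, so rows that do not move let the fingers close. It gives the time, the measured TCP pose, the force, the opening and the grip force at its end, in the units of the state.
- bot.state(): the state, without advancing time (a new reading comes with each control period).
- imaging.snapshot(name): name is "side" or "top" or "wrist"; returns the picture (420x560x3 uint8, blue, green, red); there is no depth.
- imaging.camera_info(name): a dict with "K" (3x3 intrinsics, pixels), "position" and "rotation" of the camera in the world; the wrist camera has in their place "T_tool_cam" (4x4, takes a point from camera to tool coordinates, whose origin is the TCP and whose axes are the flange's). Camera axes: x right, y up, looking along -z (the intrinsics and any distortion apply to the point x, -y, -z); pixel columns grow to the right and rows downward; lengths in m; the calibration is good to about 2 mm. A picture is of the moment at which its call begins: read the wrist's pose just before it. camera_info takes no time and is no camera call.
- bot.sign_off(): hands the job in; it is judged then, once.
Trained networks look in the newest picture that a camera, given by its name, has taken for a name from the list of things; names that differ only in an ending like _2 or _b are one class to them, and where a whole thing is asked for, a point or a joint stands for the part that bears it (a point fixed in the world has none). Each returns a list of dicts, best first, with "conf" (0 to 1); they miss things now and then, are a little off and sometimes report something else, mostly with a low value. They report only what shows in the picture. A call takes as long as a camera call.
- imaging.regions_of(camera, name): "mask" (420x560 bool, what is visible of it) and "bbox" ([left, top, right, bottom] as shares, 0 to 1, of the picture: columns of its width, rows of its height, round what is visible of it).
- imaging.pinpoint(camera, name): "xy" ([column, row] as shares, 0 to 1, of the picture: columns of its width, rows of its height: a listed point, or the origin of a listed thing).
The state is a dict: "time_s": time; "q": joint angles; "joint_velocities": joint speeds; "joint_efforts": joint torques, N m; "tool_pos": TCP position; "tcp_rot": TCP orientation; "contact_force": force on the tool from outside, world axes, zero at the start; "ft_torque": the same for the moment, N m; "grip_width": opening from 0.0 (shut) to 1.0 (fully open); "finger_force": force on a finger pad.
Only numpy, scipy, OpenCV 4.12 (cv2) and the standard library are available. Lean on these libraries where they do the work, as an engineer would, in place of code of your own. Each camera call takes 0.05 s, during which the arm holds its last target. There are 200 camera calls.

## Working session

There is one attempt and no reset: what is moved stays moved. The work goes in short steps, Python scripts to look and compute and a tool call to move; the robot and the scene stay as the last step left them, time stands still between calls to the robot, and variables do not carry over. Pictures are saved under pics/ and viewed, at most 10 in all, crops included, and the job is handed in when it is done.

Besides the shell and the picture viewer there is one more tool, called after "Request:" in YAML: its name, and indented under it one key for each argument. jog_arm: Moves the arm, as the interface text tells. Its arguments: {"type":"object","properties":{"xyz":{"type":"array"},"twist":{"type":"array"},"grip":{"type":"array"},"grip_force":{"type":"number"}},"required":["xyz","twist","grip"]}

```bash
mkdir -p pics; cat > h.py <<'E'
import numpy as np, cv2
from bench import bot, imaging
from scipy.spatial.transform import Rotation as R
def cam(n):
    c=imaging.camera_info(n); K=np.array(c["K"])
    if n=="wrist":
        s=bot.state(); T=np.eye(4); q=s["tcp_rot"]; T[:3,:3]=R.from_quat([q[1],q[2],q[3],q[0]]).as_matrix(); T[:3,3]=s["tool_pos"]
        T=T@np.array(c["T_tool_cam"]); return K,T[:3,3],T[:3,:3]
    return K,np.array(c["position"]),np.array(c["rotation"])
def plane(C,uv,z):
    K,p,r=C; d=np.linalg.inv(K)@[uv[0],uv[1],1]; d=r@(d*[1,-1,-1]); return p+d*(z-p[2])/d[2]
def proj(C,P):
    K,p,r=C; c=(np.array(P)-p)@r; u=K@(c*[1,-1,-1]); return u[:2]/u[2]
E
python3 - <<'E'
from h import *
s=bot.state(); print(s, bot.grasp_offset)
Z=dict(switch_box=0,screw_left_slot=.082,screw_right_slot=.082,key=.04,key_stand=0,stand_seat=.1,polish_tin=0,green_bar=0)
for n in("top","side"):
    C=cam(n); im=imaging.snapshot(n); cv2.imwrite(f"pics/{n}0.png",im); print(n,C[1], {k:v for k,v in imaging.camera_info(n).items() if k not in("K","position","rotation")})
    for k,z in Z.items():
        for d in imaging.pinpoint(n,k)[:2]:
            uv=np.array(d["xy"])*[560,420]; print(k,round(d["conf"],2),uv.round(),plane(C,uv,z).round(4))
E
```

```text
{'time_s': 0.0, 'q': array([-1.38180107e+00,  1.16500658e-01,  1.44225020e+00,  1.24170772e-05,
        1.58399684e+00, -3.78115184e-02]), 'joint_velocities': array([-0.00041394, -0.00048432,  0.00055283,  0.00021311, -0.00055103,
        0.00078773]), 'joint_efforts': array([-5.09223592e-04, -7.21264672e+01, -6.22609019e+01,  7.78535265e-02,
        2.37810222e-02, -7.28731652e-05]), 'tool_pos': array([ 0.15173566, -0.65752179,  0.21790464]), 'tcp_rot': array([-5.76343667e-04,  9.93576550e-01,  1.13160534e-01, -3.74242433e-05]), 'contact_force': array([0.00802541, 0.35146279, 0.25547582]), 'ft_torque': array([-0.01010988, -0.0574535 ,  0.00296141]), 'finger_force': 0.0, 'grip_width': 1.0029605859764175} 0.0188
top [0.40456604 0.02241972 0.94780113] {}Traceback (most recent call last):
  File "<stdin>", line 8, in <module>
  File "h.py", line 11, in plane
    K,p,r=C; d=np.linalg.inv(K)@[uv[0],uv[1],1]; d=r@(d*[1,-1,-1]); return p+d*(z-p[2])/d[2]
                                                   ~^^~~~~~~~~~~~~
ValueError: matmul: Input operand 1 has a mismatch in its core dimension 0, with gufunc signature (n?,k),(k,m?)->(n?,m?) (size 3 is different from 4)
```

```bash
sed -i 's/,np.array(c\["rotation"\])$/,R.from_quat(np.roll(c["rotation"],-1)).as_matrix()/' h.py
python3 - <<'E'
from h import *
print(imaging.camera_info("wrist")["T_tool_cam"])
Z=dict(switch_box=0,screw_left_slot=.082,screw_right_slot=.082,key=.04,key_stand=0,stand_seat=.1,polish_tin=0,green_bar=0)
for n in("top","side"):
    C=cam(n); im=imaging.snapshot(n); cv2.imwrite(f"pics/{n}0.png",im); print(n,C[1],C[2][:,2])
    for k,z in Z.items():
        for d in imaging.pinpoint(n,k)[:2]:
            uv=np.array(d["xy"])*[560,420]; print(k,round(d["conf"],2),uv.round(),plane(C,uv,z).round(4))
E
```

```text
[[-1.13236089e-04  9.66201048e-01  2.57789685e-01  7.14839759e-02]
 [ 9.99999922e-01  1.18326051e-05  3.94908758e-04 -7.20758266e-04]
 [ 3.78510932e-04  2.57789710e-01 -9.66200974e-01 -1.66002098e-01]
 [ 0.00000000e+00  0.00000000e+00  0.00000000e+00  1.00000000e+00]]
top [0.40456604 0.02241972 0.94780113] [-0.12572531  0.00639244  0.9920445 ]
switch_box 0.92 [170. 262.] [0.4073 0.2341 0.    ]
screw_left_slot 0.72 [142. 246.] [0.4377 0.2715 0.082 ]
screw_left_slot 0.34 [267. 278.] [0.3836 0.026  0.082 ]
screw_right_slot 0.95 [181. 276.] [0.3812 0.1917 0.082 ]
key 0.58 [370. 230.] [ 0.4854 -0.1808  0.04  ]
key 0.24 [270. 275.] [0.3888 0.0219 0.04  ]
key_stand 0.84 [363. 232.] [ 0.484  -0.1758  0.    ]
stand_seat 0.74 [143. 247.] [0.4346 0.2635 0.1   ]
stand_seat 0.64 [373. 226.] [ 0.4891 -0.1732  0.1   ]
polish_tin 0.95 [267. 278.] [0.3812 0.0273 0.    ]
green_bar 0.89 [370. 169.] [ 0.6232 -0.1907  0.    ]
side [ 0.42358483 -0.5255616   0.8796382 ] [-0.07725161 -0.55883947  0.82566981]
switch_box 0.62 [232. 162.] [0.413  0.2243 0.    ]
screw_left_slot 0.61 [238. 125.] [0.4403 0.2741 0.082 ]
screw_left_slot 0.61 [230. 165.] [0.4079 0.1465 0.082 ]
screw_right_slot 0.59 [219. 151.] [0.3868 0.193  0.082 ]
key 0.56 [282. 291.] [ 0.4842 -0.1753  0.04  ]
key 0.24 [229. 227.] [ 0.39   -0.0017  0.04  ]
key_stand 0.87 [280. 302.] [ 0.479  -0.1811  0.    ]
stand_seat 0.96 [279. 281.] [ 0.477  -0.1788  0.1   ]
polish_tin 0.6 [231. 225.] [0.3924 0.0274 0.    ]
```

View pics/top0.png

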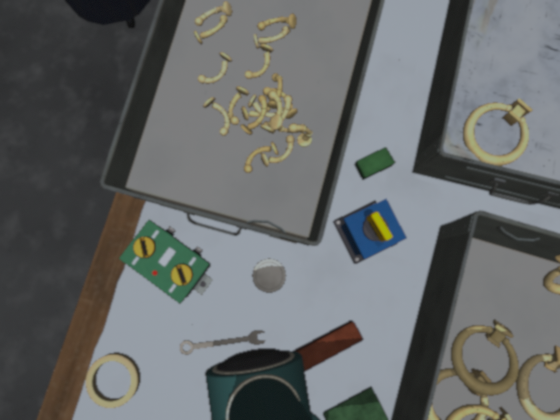

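View pics/side0.png

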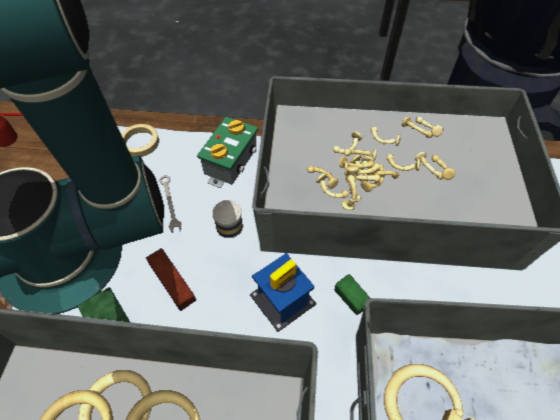

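Request:
jog_arm:
  xyz:
    - [0,0,0.04]
    - [0,0,0.04]
    - [0.025,0.032,0.01]
    - [0.025,0.033,0]
    - [0.025,0.033,0]
    - [0.025,0.033,0]
    - [0.025,0.033,0]
    - [0.025,0.033,0]
  twist: [0,0,0.05,0.05,0.05,0.05,0.05,0.05]
  grip: [0.093,0.093,0.093,0.093,0.093,0.093,0.093,0.093]

```text
time_s: 1.67
tool_pos: [0.3024, -0.4591, 0.3088]
tcp_rot: [0.0, 0.965, 0.261, 0.0]
contact_force: [0.5, 0.3, -0.1]
grip_width: 0.999
finger_force: 0.0
```

Request:
jog_arm:
  xyz:
    - [0.025,0.033,0]
    - [0.025,0.033,0]
    - [0.025,0.033,0]
    - [0.025,0.033,0]
    - [0.025,0.033,0]
    - [0.025,0.033,0]
    - [0.025,0.033,0]
    - [0.007,0.034,-0.01]
  twist: [0.03,0,0,0,0,0,0,0]
  grip: [0.093,0.093,0.093,0.093,0.093,0.093,0.093,0.093]

```text
time_s: 2.33
tool_pos: [0.4859, -0.194, 0.2997]
tcp_rot: [0.001, 0.961, 0.275, 0.001]
contact_force: [0.3, -0.8, 0.1]
grip_width: 1.003
finger_force: 0.0
```

Request:
jog_arm:
  xyz:
    - [0,0.015,-0.04]
    - [0,0,0]
    - [0,0,0]
  twist: [0,0,0]
  grip: [0.093,0.093,0.093]

```text
time_s: 2.58
tool_pos: [0.4832, -0.1806, 0.2586]
tcp_rot: [-0.001, 0.961, 0.276, -0.001]
contact_force: [0.6, -0.8, 0.6]
grip_width: 1.0
finger_force: 0.0
```

```bash
cat >> h.py <<'E'
def yaw():
    q=bot.state()["tcp_rot"]; M=R.from_quat(np.roll(q,-1)).as_matrix(); return np.degrees(np.arctan2(M[1,0],M[0,0]))
def look(n,names,f=None):
    C=cam(n); im=imaging.snapshot(n)
    if f: cv2.imwrite(f"pics/{f}.png",im)
    for k,z in names.items():
        for d in imaging.pinpoint(n,k)[:2]:
            uv=np.array(d["xy"])*[560,420]; print(n,k,round(d["conf"],2),uv.round(),plane(C,uv,z).round(4))
    return C,im
E
python3 - <<'E'
from h import *
s=bot.state(); print(s["time_s"],s["tool_pos"],s["q"],yaw(),s["tcp_rot"])
C,im=look("wrist",dict(key=.04,stand_seat=.1,key_stand=0),"w1")
for r in imaging.regions_of("wrist","key")[:2]: print(r["conf"],r["bbox"])
E
```

```text
2.5833 [ 0.48319142 -0.18060801  0.25863429] [-4.07049688e-01 -2.39887746e-01  1.71720825e+00 -1.81704940e-04
  1.66676519e+00  6.05326349e-01] 31.994228523483503 [-7.19884443e-04  9.61275037e-01  2.75587992e-01 -1.02164456e-03]
wrist key 0.71 [281. 184.] [ 0.4853 -0.1792  0.04  ]
wrist key_stand 0.77 [277. 179.] [ 0.4816 -0.1751  0.    ]
0.58 [0.458, 0.4062, 0.5427, 0.5576]
```

View pics/w1.png

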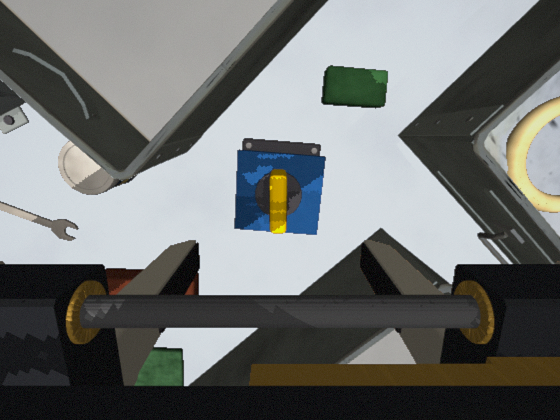

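```bash
python3 - <<'E'
from h import *
im=cv2.imread("pics/w1.png"); C=cam("wrist")
h=cv2.cvtColor(im,cv2.COLOR_BGR2HSV); m=((h[...,0]>20)&(h[...,0]<35)&(h[...,1]>150)&(h[...,2]>90)); m[:150]=0;m[250:]=0;m[:,:240]=0;m[:,320:]=0
for r in range(165,240,5):
    c=np.flatnonzero(m[r]); print(r,c.min() if len(c) else '',c.max() if len(c) else '', int(h[r,c,2].mean()) if len(c) else '')
print(C[1]); 
for uv in [(279,172),(279,230)]: print(plane(C,uv,.152))
P=[proj(C,p) for p in [(.4853,-.1792,.152),(.4853,-.1792,.1)]]; print(P)
E
```

```text
165   
170 273 284 105
175 271 285 157
180 270 286 183
185 270 286 184
190 270 286 183
195 270 286 182
200 270 286 179
205 270 285 147
210 270 286 167
215 270 285 146
220 270 285 153
225 270 285 194
230 271 285 218
235   
[ 0.54417937 -0.14392925  0.42735605]
[ 0.51135636 -0.16408506  0.152     ]
[ 0.46502916 -0.19278733  0.152     ]
[array([278.04676863, 204.75174388]), array([278.21695294, 193.10198067])]
```

Request:
jog_arm:
  xyz:
    - [0.004,0.0015,-0.04]
    - [0,0,-0.04]
    - [0,0,-0.04]
    - [0,0,-0.026]
    - [0,0,0]
    - [0,0,0]
    - [0,0,0]
    - [0,0,0]
  twist: [0,0,0,0,0,0,0,0]
  grip: [0.093,0.093,0.093,0.093,0.093,0.01,0.01,0.01]
  grip_force: 45

```text
time_s: 3.5
tool_pos: [0.4888, -0.1804, 0.1164]
tcp_rot: [0.001, 0.962, 0.275, 0.001]
contact_force: [-0.1, 0.2, -0.1]
grip_width: 0.836
finger_force: 0.0
```

Request:
jog_arm:
  xyz:
    - [0,0,0]
    - [0,0,0]
    - [0,0,0]
    - [0,0,0]
    - [0,0,0]
    - [0,0,0]
  twist: [0,0,0,0,0,0]
  grip: [0.01,0.01,0.01,0.01,0.01,0.01]

```text
time_s: 4.0
tool_pos: [0.4877, -0.1797, 0.1137]
tcp_rot: [0.0, 0.961, 0.275, 0.0]
contact_force: [0.6, -0.1, -0.4]
grip_width: 0.402
finger_force: 0.0
```

Request:
jog_arm:
  xyz:
    - [0,0,0]
    - [0,0,0]
    - [0,0,0]
    - [0,0,0]
    - [0,0,0]
    - [0,0,0]
    - [0,0,0]
    - [0,0,0]
  twist: [0,0,0,0,0,0,0,0]
  grip: [0.01,0.01,0.01,0.01,0.01,0.01,0.01,0.01]

```text
time_s: 4.67
tool_pos: [0.4877, -0.1797, 0.1136]
tcp_rot: [-0.0, 0.961, 0.275, -0.0]
contact_force: [-0.9, 0.9, -0.7]
grip_width: 0.17
finger_force: 45.0
```

Request:
jog_arm:
  xyz:
    - [0,0,0.02]
    - [0,0,0.03]
    - [0,0,0.04]
    - [0,0,0.02]
    - [0,0,0]
    - [0,0,0]
  twist: [0,0,0,0,0,0]
  grip: [0.01,0.01,0.01,0.01,0.01,0.01]

```text
time_s: 5.17
tool_pos: [0.488, -0.1799, 0.2243]
tcp_rot: [0.001, 0.961, 0.275, 0.001]
contact_force: [-0.1, 0.4, -2.1]
grip_width: 0.171
finger_force: 45.0
```

```bash
python3 - <<'E'
from h import *
s=bot.state(); print(s["time_s"],s["tool_pos"],s["contact_force"],s["finger_force"],s["grip_width"],yaw())
Cw=cam("wrist"); im=imaging.snapshot("wrist"); cv2.imwrite("pics/w2.png",im)
for n in("wrist","side","top"): look(n,dict(key=.14,stand_seat=.1,screw_left_slot=.082,screw_right_slot=.082,switch_box=0),n+"2")
E
```

```text
5.1667 [ 0.48797759 -0.17986093  0.22428436] [-0.07394605  0.40659344 -2.10368904] 44.99959588050842 0.17074156099462498 31.90338389481088
wrist key 0.78 [280. 224.] [ 0.4812 -0.1831  0.14  ]
wrist stand_seat 0.92 [274. 206.] [ 0.4827 -0.1756  0.1   ]
wrist screw_right_slot 0.44 [276. 184.] [ 0.4988 -0.167   0.082 ]
side key 0.84 [283. 269.] [ 0.4861 -0.1728  0.14  ]
side stand_seat 0.6 [284. 282.] [ 0.4868 -0.182   0.1   ]
side screw_right_slot 0.32 [353. 293.] [ 0.6174 -0.2181  0.082 ]
top screw_left_slot 0.58 [141. 245.] [0.4389 0.2725 0.082 ]
top screw_right_slot 0.75 [182. 278.] [0.3786 0.1903 0.082 ]
```

View pics/w2.png

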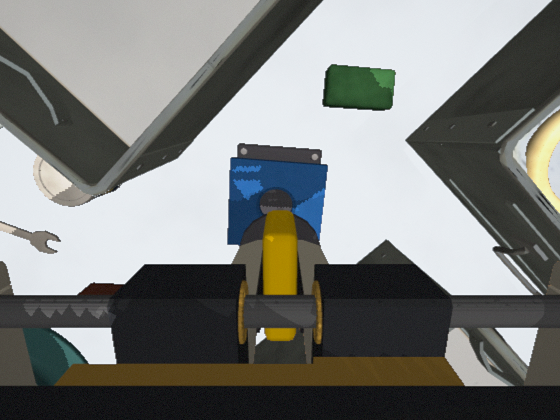

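```bash
python3 - <<'E'
from h import *
im=cv2.imread("pics/w2.png"); C=cam("wrist"); s=bot.state(); y=np.radians(yaw())
h=cv2.cvtColor(im,cv2.COLOR_BGR2HSV); m=((h[...,0]>18)&(h[...,0]<35)&(h[...,1]>150)&(h[...,2]>90)); m[:190]=0;m[350:]=0;m[:,:258]=0;m[:,302:]=0
for r in range(200,350,6):
    c=np.flatnonzero(m[r]); print(r,c.min() if len(c) else '',c.max() if len(c) else '', int(h[r,c,2].mean()) if len(c) else '')
rr=np.flatnonzero(m.any(1)); print(rr.min(),rr.max())
for uv in [(280,rr.min()),(280,rr.max())]:
    for z in (.038,):
        P=plane(C,uv,s["tool_pos"][2]+z)-s["tool_pos"]; print(uv,P[0]*np.cos(y)+P[1]*np.sin(y),-P[0]*np.sin(y)+P[1]*np.cos(y))
# where TCP axis projects
for z in(0,-.0737,-.1243): print(proj(C,s["tool_pos"]+[0,0,z]))
E
```

```text
200   
206   
212 268 290 118
218 266 293 116
224 265 294 115
230 264 295 116
236 263 296 159
242 263 296 165
248 263 296 165
254 263 296 164
260 263 296 165
266 263 296 163
272 263 296 164
278 263 296 162
284 264 296 163
290 264 296 163
296   
302   
308   
314   
320   
326   
332 265 295 164
338 267 292 157
344   
210 340
(280, np.int64(210)) 0.03733474297940416 0.0005013882209255228
(280, np.int64(340)) -0.027608972450456806 0.00048740690632896773
[280.79568782 255.32141799]
[280.48918201 218.77190077]
[280.36328057 203.75868754]
```

Request:
jog_arm:
  xyz:
    - [-0.012,0.03,0.01]
    - [-0.012,0.03,0]
    - [-0.012,0.03,0]
    - [-0.012,0.03,0]
    - [-0.012,0.03,0]
    - [-0.012,0.03,0]
    - [-0.012,0.03,0]
    - [-0.012,0.03,0]
  twist: [0.05,0.05,0.05,0.05,0.05,0.05,0.05,0.05]
  grip: [0.01,0.01,0.01,0.01,0.01,0.01,0.01,0.01]

```text
time_s: 6.78
tool_pos: [0.3908, 0.0614, 0.2338]
tcp_rot: [0.0, 0.887, 0.461, 0.0]
contact_force: [0.7, 0.7, -1.9]
grip_width: 0.174
finger_force: 45.0
```

Request:
jog_arm:
  xyz:
    - [-0.012,0.03,0]
    - [-0.012,0.03,0]
    - [-0.008,0.03,0]
    - [0,0,0]
    - [0,0,0]
    - [0,0,0]
  twist: [0.012,0,0,0,0,0]
  grip: [0.01,0.01,0.01,0.01,0.01,0.01]

```text
time_s: 7.28
tool_pos: [0.3598, 0.1501, 0.2336]
tcp_rot: [0.0, 0.885, 0.466, 0.0]
contact_force: [0.5, 0.3, -0.4]
grip_width: 0.174
finger_force: 45.0
```

```bash
python3 - <<'E'
from h import *
s=bot.state(); print(s["time_s"],s["tool_pos"],s["contact_force"],s["q"],yaw())
C,im=look("wrist",dict(screw_left_slot=.082,screw_right_slot=.082,switch_box=0,key=.15),"w3")
h=cv2.cvtColor(im,cv2.COLOR_BGR2HSV); m=((h[...,0]>15)&(h[...,0]<32)&(h[...,1]>130)&(h[...,2]>90)).astype(np.uint8)
n,l,st,ce=cv2.connectedComponentsWithStats(m)
for i in range(1,n):
    if st[i,4]>150: print(st[i],ce[i],plane(C,ce[i],.092))
E
```

```text
7.2833 [0.35977408 0.15005507 0.23362829] [ 0.48859171  0.28817744 -0.402513  ] [ 3.29893478e-01 -5.40744554e-01  1.97423005e+00 -2.75092634e-04
  1.70803643e+00  9.31234520e-01] 55.54353855092619
wrist screw_left_slot 0.77 [276.  53.] [0.4348 0.2666 0.082 ]
wrist screw_left_slot 0.19 [526. 369.] [ 0.487  -0.1996  0.082 ]
wrist screw_right_slot 0.79 [279. 154.] [0.3851 0.1882 0.082 ]
wrist switch_box 0.71 [279. 110.] [0.4106 0.2266 0.    ]
wrist key 0.87 [281. 260.] [0.3374 0.116  0.15  ]
[ 255   28   44   50 1400] [276.72428571  52.14285714] [0.43501968 0.26513341 0.092     ]
[ 258  132   40   41 1036] [277.46525097 152.2953668 ] [0.38478648 0.19103766 0.092     ]
[ 264  220   32   75 2343] [279.49338455 257.81903542] [0.32317467 0.09777105 0.092     ]
[238 286   7  58 238] [240.58403361 315.6092437 ] [0.24683087 0.06442956 0.092     ]
[315 286   7  58 232] [318.56465517 315.63362069] [0.31963986 0.0144266  0.092     ]
[265 328  30   7 170] [279.95294118 330.57058824] [0.27252185 0.02305034 0.092     ]
```

View pics/w3.png

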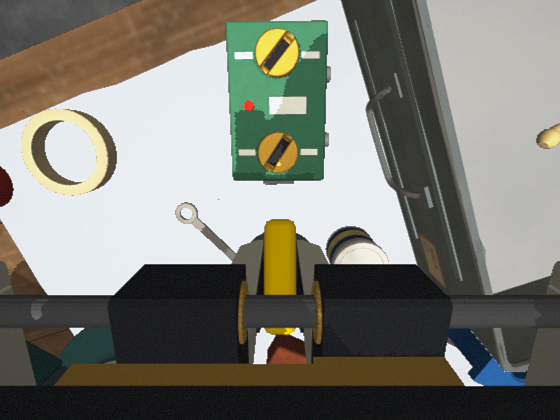

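```bash
python3 - <<'E'
from h import *
im=cv2.imread("pics/w3.png"); C=cam("wrist")
h=cv2.cvtColor(im,cv2.COLOR_BGR2HSV); br=((h[...,0]>10)&(h[...,0]<32)&(h[...,1]>110)&(h[...,2]>100)).astype(np.uint8)
W=[]
for nm,(cx,cy) in dict(L=(277,52),R=(278,153)).items():
    sub=br.copy()*0; sub[cy-28:cy+28,cx-28:cx+28]=br[cy-28:cy+28,cx-28:cx+28]
    sub=cv2.morphologyEx(sub,cv2.MORPH_OPEN,np.ones((2,2),np.uint8))
    hull=cv2.convexHull(cv2.findNonZero(sub)); pts=np.array([plane(C,p[0],.092)[:2] for p in hull])
    A=np.c_[2*pts,np.ones(len(pts))]; c=np.linalg.lstsq(A,(pts**2).sum(1),rcond=None)[0]; r=np.sqrt(c[2]+c[0]**2+c[1]**2)
    print(nm,"centre",c[:2].round(4),"r",r.round(4)); W.append(c[:2])
    g=np.mgrid[cy-28:cy+28,cx-28:cx+28].reshape(2,-1).T
    d=[]
    for v,u in g:
        if h[v,u,2]<95 or h[v,u,1]<90:
            P=plane(C,(u,v),.090)[:2]-c[:2]
            if np.hypot(*P)<.0135: d.append(P)
    d=np.array(d); m=d.mean(0); w,V=np.linalg.eigh(np.cov(d.T)); a=V[:,1]; print(" dark n",len(d),"mean off",m.round(4),"angle",np.degrees(np.arctan2(a[1],a[0]))%180,"sd",np.sqrt(w).round(4))
D=W[0]-W[1]; print("dist",np.hypot(*D),"box y deg",np.degrees(np.arctan2(D[1],D[0])))
big=cv2.resize(im[10:200,210:350],None,fx=4,fy=3.9*1.0,interpolation=cv2.INTER_CUBIC)[:600]; big=cv2.resize(im[20:185,220:340],None,fx=3.6,fy=3.6); cv2.imwrite("pics/w3c.png",big)
E
```

```text
L centre [0.4354 0.263 ] r 0.02
 dark n 280 mean off [-0.0001  0.0014] angle 17.54643060704535 sd [0.0024 0.0075]
R centre [0.3853 0.1888] r 0.0197
 dark n 248 mean off [-0.0003  0.0014] angle 22.197921545411276 sd [0.0026 0.0076]
dist 0.08948621358157764 box y deg 55.9976310278331
```

View pics/w3c.png

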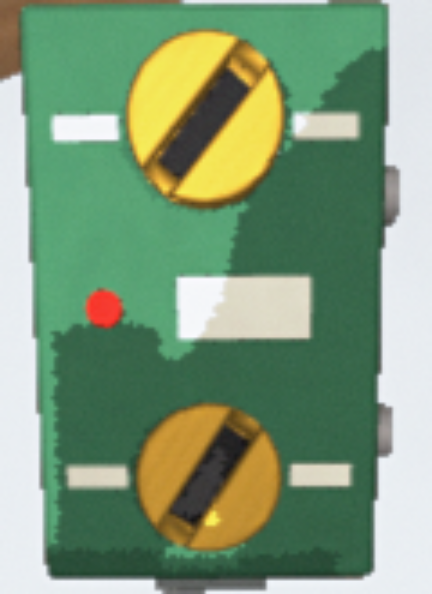

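Request:
jog_arm:
  xyz:
    - [0.005,0.008,0]
    - [0.005,0.008,0]
    - [0.005,0.008,0]
    - [0.005,0.008,0]
    - [0.005,0.006,-0.01]
    - [0,0,-0.02]
    - [0,0,-0.02]
    - [0,0,-0.006]
  twist: [-0.12,-0.12,-0.12,-0.12,-0.113,0,0,0]
  grip: [0.01,0.01,0.01,0.01,0.01,0.01,0.01,0.01]

```text
time_s: 8.2
tool_pos: [0.3842, 0.1875, 0.1747]
tcp_rot: [0.0, 0.982, 0.186, -0.002]
contact_force: [0.2, -0.2, -1.8]
grip_width: 0.169
finger_force: 45.0
```

Request:
jog_arm:
  xyz:
    - [0,0,0]
    - [0,0,0]
    - [0,0,0]
  twist: [0,0,0]
  grip: [0.01,0.01,0.01]

```text
time_s: 8.45
tool_pos: [0.3851, 0.1882, 0.1789]
tcp_rot: [-0.0, 0.982, 0.187, 0.001]
contact_force: [-0.8, -0.9, -1.3]
grip_width: 0.17
finger_force: 45.0
```

```bash
python3 - <<'E'
from h import *
s=bot.state(); t=s["tool_pos"]; print(s["time_s"],t,s["contact_force"],yaw())
ims=[]
for n in("side","top"):
    C,im=look(n,dict(key=t[2]-.0737,screw_right_slot=.082,screw_left_slot=.082),n+"3")
    for P in [(.3853,.1888,.092),(.4354,.263,.092),t-[0,0,.0737]]: print(n,proj(C,P).round(1))
    u,v=proj(C,(.395,.2,.12)).astype(int); ims.append(cv2.resize(im[v-60:v+60,max(u-50,0):max(u-50,0)+100],(400,480),interpolation=cv2.INTER_CUBIC)); print(u,v)
cv2.imwrite("pics/c3.png",np.hstack(ims))
E
```

```text
8.45 [0.38513413 0.18822737 0.17894125] [-0.75919432 -0.88041343 -1.30773466] 21.510568193045366
side key 0.89 [205. 152.] [0.3542 0.1759 0.1052]
side screw_right_slot 0.69 [218. 152.] [0.3837 0.1902 0.082 ]
side screw_right_slot 0.3 [202. 150.] [0.3448 0.2021 0.082 ]
side screw_left_slot 0.75 [235. 126.] [0.4339 0.2725 0.082 ]
side [218.3 149.8]
side [235.8 125.7]
side [217.6 146.3]
220 138
top screw_right_slot 0.37 [180. 275.] [0.3844 0.1942 0.082 ]
top [181.8 274.3]
top [144.5 246.7]
top [180.7 274.5]
173 269
```

View pics/c3.png

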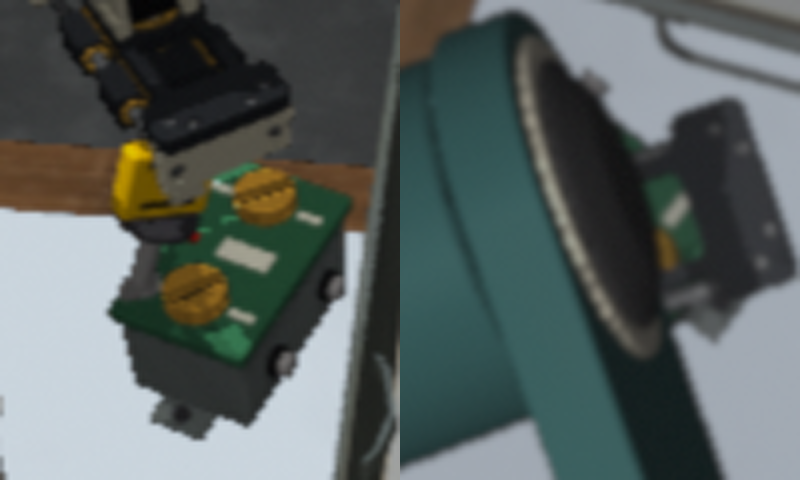

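```bash
cat >> h.py <<'E'
def tipplane(C,uv):
    "intersect pixel ray with tool x-z plane through TCP -> (along tool x, z) rel. TCP"
    t=bot.state()["tool_pos"]; y=np.radians(yaw()); n=np.array([-np.sin(y),np.cos(y),0]); x=np.array([np.cos(y),np.sin(y),0])
    K,p,r=C; d=r@((np.linalg.inv(K)@[uv[0],uv[1],1])*[1,-1,-1]); P=p+d*(n@(t-p))/(n@d)-t; return np.array([x@P,P[2]])
E
python3 - <<'E'
from h import *
C=cam("wrist"); im=imaging.snapshot("wrist"); cv2.imwrite("pics/w4.png",im)
d=imaging.pinpoint("wrist","key"); print([(x["conf"],np.array(x["xy"])*[560,420],tipplane(C,np.array(x["xy"])*[560,420])) for x in d[:2]])
h=cv2.cvtColor(im,cv2.COLOR_BGR2HSV); m=((h[...,0]>18)&(h[...,0]<35)&(h[...,1]>150)&(h[...,2]>60)); m[:150]=0;m[350:]=0;m[:,:258]=0;m[:,302:]=0
for r in range(190,350,6):
    c=np.flatnonzero(m[r]); print(r,(c.min(),c.max(),int(h[r,c,2].mean())) if len(c) else '',end=' ')
S=cam("side"); print()
for uv in [(205,152),(205,151),(204,149),(206,149)]: print(uv,tipplane(S,uv).round(4))
# side yellow/collar corners
im=cv2.imread("pics/side3.png"); cv2.imwrite("pics/s3c.png",cv2.resize(im[75:165,185:265],None,fx=6,fy=6,interpolation=cv2.INTER_CUBIC))
E
```

```text
[(0.61, array([282.408, 261.618]), array([0.03959499, 0.09589042]))]
190 (np.int64(270), np.int64(286), 112) 196 (np.int64(261), np.int64(295), 163) 202 (np.int64(258), np.int64(298), 169) 208 (np.int64(258), np.int64(300), 159) 214 (np.int64(258), np.int64(301), 146) 220 (np.int64(258), np.int64(299), 151) 226 (np.int64(259), np.int64(296), 181) 232 (np.int64(264), np.int64(295), 179) 238 (np.int64(264), np.int64(295), 170) 244 (np.int64(264), np.int64(295), 170) 250 (np.int64(264), np.int64(295), 171) 256 (np.int64(264), np.int64(296), 167) 262 (np.int64(264), np.int64(295), 171) 268 (np.int64(264), np.int64(295), 171) 274 (np.int64(264), np.int64(295), 172) 280 (np.int64(264), np.int64(295), 171) 286 (np.int64(264), np.int64(296), 202) 292 (np.int64(264), np.int64(296), 228) 298  304  310  316  322  328 (np.int64(266), np.int64(294), 218) 334  340  346  
(205, 152) [-0.0331 -0.0737]
(205, 151) [-0.0326 -0.0705]
(204, 149) [-0.034  -0.0626]
(206, 149) [-0.0292 -0.0653]
```

View pics/s3c.png

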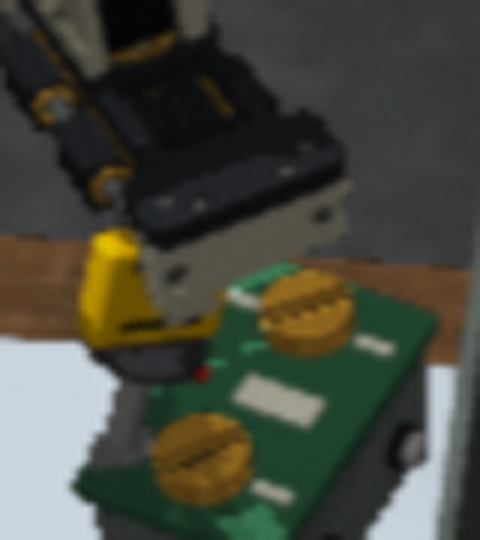

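```bash
python3 - <<'E'
from h import *
T=cam("top");S=cam("side")
for z in(0,.05,.1,.15,.2): print(z,plane(T,(318,243),z).round(3),plane(S,(257,213),z).round(3),plane(S,(262,250),z).round(3))
# stand: top plate blue centroid from first pictures
for n,C in(("top",T),("side",S)):
    im=cv2.imread(f"pics/{n}0.png"); h=cv2.cvtColor(im,cv2.COLOR_BGR2HSV)
    m=((h[...,0]>100)&(h[...,0]<125)&(h[...,1]>140)&(h[...,2]>60)).astype(np.uint8); k,l,st,ce=cv2.connectedComponentsWithStats(m); i=1+st[1:,4].argmax()
    hull=cv2.convexHull(cv2.findNonZero((l==i).astype(np.uint8))); (c,sz,a)=cv2.minAreaRect(hull); print(n,st[i],c,plane(C,c,.1))
E
```

```text
0 [ 0.458 -0.079  0.   ] [0.459 0.052 0.   ] [ 0.457 -0.051  0.   ]
0.05 [ 0.455 -0.074  0.05 ] [0.457 0.019 0.05 ] [ 0.455 -0.078  0.05 ]
0.1 [ 0.452 -0.068  0.1  ] [ 0.455 -0.013  0.1  ] [ 0.453 -0.105  0.1  ]
0.15 [ 0.45  -0.063  0.15 ] [ 0.453 -0.046  0.15 ] [ 0.451 -0.132  0.15 ]
0.2 [ 0.447 -0.058  0.2  ] [ 0.451 -0.079  0.2  ] [ 0.449 -0.159  0.2  ]
top [ 344  201   61   57 1359] (373.800048828125, 228.10003662109375) [ 0.48432678 -0.17492811  0.1       ]
side [ 253  253   61   60 1273] (282.5199890136719, 281.8600158691406) [ 0.48343503 -0.18097132  0.1       ]
```

Request:
jog_arm:
  xyz:
    - [0,0,0.04]
    - [0,0,0.04]
    - [0,0,0.04]
    - [0.012,-0.032,0]
    - [0.012,-0.032,0]
    - [0.012,-0.032,0]
    - [0.012,-0.032,0]
    - [0.012,-0.032,0]
  twist: [0,0,0,0,0,0,0,0]
  grip: [0.01,0.01,0.01,0.01,0.01,0.01,0.01,0.01]

```text
time_s: 9.62
tool_pos: [0.4449, 0.0267, 0.2978]
tcp_rot: [0.0, 0.982, 0.187, 0.0]
contact_force: [1.1, 0.2, -0.4]
grip_width: 0.172
finger_force: 45.0
```

Request:
jog_arm:
  xyz:
    - [0.012,-0.032,0]
    - [0.012,-0.032,0]
    - [0.012,-0.032,0]
    - [0.012,-0.033,0]
    - [0.013,-0.033,0]
    - [0.012,-0.033,-0.03]
    - [0,0,-0.04]
    - [0,0,0]
  twist: [0,0,0,0,0,0,0,0]
  grip: [0.01,0.01,0.01,0.01,0.01,0.01,0.01,0.01]

```text
time_s: 10.28
tool_pos: [0.5147, -0.1641, 0.2229]
tcp_rot: [-0.003, 0.983, 0.186, -0.004]
contact_force: [-1.4, 0.6, -3.2]
grip_width: 0.17
finger_force: 45.0
```

Request:
jog_arm:
  xyz:
    - [0,0,-0.04]
    - [0,0,0]
    - [0,0,0]
    - [0,0,0]
  twist: [0,0,0,0]
  grip: [0.01,0.01,0.01,0.01]

```text
time_s: 10.62
tool_pos: [0.517, -0.1631, 0.1933]
tcp_rot: [0.0, 0.982, 0.187, 0.001]
contact_force: [-0.2, -0.4, -0.5]
grip_width: 0.17
finger_force: 45.0
```

```bash
python3 - <<'E'
from h import *
s=bot.state(); t=s["tool_pos"]; print(s["time_s"],t,s["contact_force"],yaw())
for n in("side","top"):
    C,im=look(n,dict(key=.118,stand_seat=.1),n+"5")
    for d in imaging.pinpoint(n,"key")[:1]: print(tipplane(C,np.array(d["xy"])*[560,420]))
    if n=="side":
        u,v=proj(C,(.487,-.179,.15)).astype(int); cv2.imwrite("pics/c5.png",cv2.resize(im[v-60:v+50,u-60:u+60],None,fx=5,fy=5,interpolation=cv2.INTER_CUBIC)); print(u,v,proj(C,(.487,-.179,.1)))
E
```

```text
10.6167 [ 0.51704644 -0.16310017  0.19332506] [-0.22720449 -0.37789963 -0.54310891] 21.577709566927773
side key 0.93 [283. 278.] [ 0.4842 -0.1816  0.118 ]
side stand_seat 0.65 [286. 279.] [ 0.4907 -0.1754  0.1   ]
[-0.03421122 -0.08696476]
284 269 [284.15596859 280.67699511]
top key 0.44 [270. 275.] [0.3893 0.0203 0.118 ]
top stand_seat 0.71 [377. 227.] [ 0.4859 -0.1808  0.1   ]
[ 0.85135119 49.8692118 ]
```

View pics/c5.png

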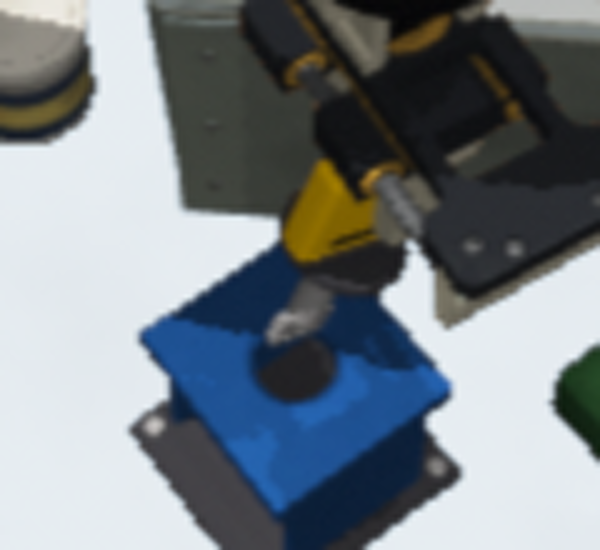

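```bash
python3 - <<'E'
from h import *
C=cam("side"); t=bot.state()["tool_pos"]; y=np.radians(yaw()); x=np.array([np.cos(y),np.sin(y),0])
for uv in[(279,276),(280,277),(281,276)]: print(uv,tipplane(C,uv).round(4))
def P(a,l): a=np.radians(a); return t+[0,0,.019]-np.sin(a)*l*x-[0,0,np.cos(a)*l]
for a in(15,20,25,30,35): print(a,proj(C,P(a,.093)).round(1),"collar",proj(C,P(a,.03)).round(1),P(a,.093).round(4))
for q in[(.485,-.179,.1),(.483,-.181,.1)]: print(proj(C,q).round(1))
E
```

```text
(279, 276) [-0.0428 -0.0658]
(280, 277) [-0.0406 -0.0727]
(281, 276) [-0.0383 -0.0707]
15 [287.4 272.6] collar [295.5 254. ] [ 0.4942 -0.1723  0.1202]
20 [283.9 273.9] collar [294.3 254.4] [ 0.487  -0.1751  0.1227]
25 [280.6 275. ] collar [293.2 254.7] [ 0.48   -0.1779  0.1258]
30 [277.3 275.9] collar [292.2 255. ] [ 0.4733 -0.1805  0.1295]
35 [274.2 276.6] collar [291.1 255.2] [ 0.467  -0.1831  0.1339]
[283.1 280.8]
[282.3 281.9]
```

Request:
jog_arm:
  xyz:
    - [0.008,0,-0.01]
    - [0,0,-0.012]
    - [0,0,-0.012]
    - [0,0,0]
    - [0,0,0]
  twist: [0,0,0,0,0]
  grip: [0.01,0.01,0.01,0.01,0.01]

```text
time_s: 11.43
tool_pos: [0.528, -0.1632, 0.1599]
tcp_rot: [0.001, 0.982, 0.187, 0.005]
contact_force: [12.2, 7.4, 27.3]
grip_width: 0.167
finger_force: 45.0
```

Request:
jog_arm:
  xyz:
    - [-0.007,-0.003,0]
    - [-0.007,-0.003,0]
    - [0,0,0]
  twist: [0,0,0]
  grip: [0.01,0.01,0.01]

```text
time_s: 11.68
tool_pos: [0.5101, -0.1697, 0.1559]
tcp_rot: [-0.0, 0.982, 0.187, -0.0]
contact_force: [-0.7, -0.5, -1.3]
grip_width: 0.169
finger_force: 50.9
```

```bash
python3 - <<'E'
from h import *
s=bot.state(); t=s["tool_pos"]; print(s["time_s"],t,s["contact_force"],s["ft_torque"],yaw())
C,im=look("side",dict(key=.09,stand_seat=.1),"side6")
d=imaging.pinpoint("side","key")
for e in d[:1]: print(tipplane(C,np.array(e["xy"])*[560,420]))
h=cv2.cvtColor(im,cv2.COLOR_BGR2HSV); m=((h[...,0]>20)&(h[...,0]<35)&(h[...,1]>150)&(h[...,2]>90)).astype(np.uint8); m[:, :240]=0;m[:,340:]=0;m[:200]=0;m[330:]=0
print(cv2.minAreaRect(cv2.findNonZero(m)))
u,v=284,269; cv2.imwrite("pics/c6.png",cv2.resize(im[v-60:v+50,u-60:u+60],None,fx=5,fy=5,interpolation=cv2.INTER_CUBIC))
E
```

```text
11.6833 [ 0.5101373  -0.16966747  0.15588501] [-0.69187783 -0.46662927 -1.34737631] [-0.06647518 -0.01673371  0.04560768] 21.524241724590098
side key 0.89 [280. 283.] [ 0.479  -0.1788  0.09  ]
side key 0.34 [280. 299.] [ 0.4739 -0.2107  0.09  ]
side stand_seat 0.91 [286. 280.] [ 0.4906 -0.1772  0.1   ]
[-0.03439599 -0.0583897 ]
((281.6949157714844, 252.89520263671875), (32.20345687866211, 10.327640533447266), 69.86369323730469)
```

View pics/c6.png

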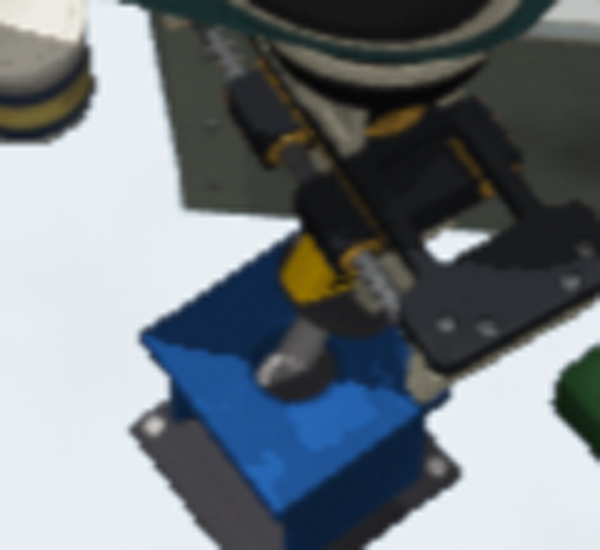

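Request:
jog_arm:
  xyz:
    - [-0.005,-0.002,-0.002]
    - [-0.005,-0.002,-0.002]
    - [0,0,0]
  twist: [0,0,0]
  grip: [0.01,0.01,0.01]

```text
time_s: 12.13
tool_pos: [0.5034, -0.1726, 0.1547]
tcp_rot: [0.0, 0.982, 0.187, 0.005]
contact_force: [18.9, 9.5, 8.1]
grip_width: 0.17
finger_force: 59.5
```

Request:
jog_arm:
  xyz:
    - [-0.005,-0.002,-0.002]
    - [-0.005,-0.002,-0.002]
    - [0,0,0]
  twist: [0,0,0]
  grip: [0.01,0.01,0.01]

```text
time_s: 12.38
tool_pos: [0.497, -0.1757, 0.1561]
tcp_rot: [0.001, 0.982, 0.187, 0.01]
contact_force: [30.7, 25.2, 44.2]
grip_width: 0.169
finger_force: 75.0
```

```bash
python3 - <<'E'
from h import *
s=bot.state(); t=s["tool_pos"]; print(s["time_s"],t,s["contact_force"],s["ft_torque"],yaw())
C=cam("wrist"); im=imaging.snapshot("wrist")
h=cv2.cvtColor(im,cv2.COLOR_BGR2HSV); m=((h[...,0]>18)&(h[...,0]<35)&(h[...,1]>150)&(h[...,2]>60)); m[:150]=0;m[350:]=0;m[:,:258]=0;m[:,302:]=0
for r in range(190,350,6):
    c=np.flatnonzero(m[r]); print(r,(c.min(),c.max(),int(h[r,c,2].mean())) if len(c) else '')
C=cam("side");im=imaging.snapshot("side")
h=cv2.cvtColor(im,cv2.COLOR_BGR2HSV); m=((h[...,0]>20)&(h[...,0]<35)&(h[...,1]>150)&(h[...,2]>90)).astype(np.uint8); m[:, :250]=0;m[:,330:]=0;m[:230]=0;m[300:]=0
print(cv2.boundingRect(m)); print([ (e["conf"],(np.array(e["xy"])*[560,420]).round(),tipplane(C,np.array(e["xy"])*[560,420])) for e in imaging.pinpoint("side","key")[:2]])
E
```

```text
12.3833 [ 0.49696101 -0.17569702  0.15611261] [30.74582544 25.20769786 44.17975365] [ 5.63721033 -6.24865582 -0.29985517] 21.617017861517663
190 
196 
202 
208 
214 
220 (np.int64(264), np.int64(296), 199)
226 (np.int64(263), np.int64(297), 212)
232 (np.int64(263), np.int64(297), 208)
238 (np.int64(262), np.int64(297), 182)
244 (np.int64(262), np.int64(297), 182)
250 (np.int64(262), np.int64(298), 167)
256 (np.int64(262), np.int64(297), 170)
262 (np.int64(262), np.int64(297), 170)
268 (np.int64(262), np.int64(297), 177)
274 (np.int64(262), np.int64(297), 170)
280 (np.int64(262), np.int64(297), 169)
286 (np.int64(262), np.int64(297), 169)
292 (np.int64(262), np.int64(297), 170)
298 
304 
310 
316 
322 
328 (np.int64(263), np.int64(296), 146)
334 (np.int64(264), np.int64(294), 174)
340 
346 
(275, 262, 11, 12)
[(0.73, array([281., 285.]), array([-0.01924763, -0.06691877]))]
```

Request:
jog_arm:
  xyz:
    - [0,0,0]
    - [0,0,0]
    - [0,0,0]
  twist: [0,0,0]
  grip: [0.01,0.01,0.01]
  grip_force: 8

```text
time_s: 12.78
tool_pos: [0.4962, -0.1764, 0.1563]
tcp_rot: [0.002, 0.982, 0.187, 0.009]
contact_force: [19.7, 18.8, 52.5]
grip_width: 0.184
finger_force: 35.6
```

Request:
jog_arm:
  xyz:
    - [-0.004,-0.0015,0]
    - [-0.003,-0.001,0]
    - [0,0,0]
    - [0,0,0]
  twist: [0,0,0,0]
  grip: [0.01,0.01,0.01,0.01]

```text
time_s: 13.12
tool_pos: [0.4834, -0.1798, 0.148]
tcp_rot: [-0.0, 0.982, 0.187, -0.0]
contact_force: [1.9, 1.6, 0.0]
grip_width: 0.172
finger_force: 8.0
```

```bash
cat >> h.py <<'E'
def keysee():
    s=bot.state(); print(s["time_s"],s["tool_pos"],s["contact_force"].round(1),s["finger_force"],s["grip_width"],yaw())
    im=imaging.snapshot("wrist"); h=cv2.cvtColor(im,cv2.COLOR_BGR2HSV)
    v=h[:,270:290,2].mean(1); ok=((h[...,0]>18)&(h[...,0]<35)&(h[...,1]>150)&(h[...,2]>60)); ok[:150]=0; ok[350:]=0
    w=ok[:,250:310].sum(1); print([(r,int(w[r]),int(v[r])) for r in range(186,348,6) if w[r]])
    C=cam("side");im=imaging.snapshot("side")
    print([ (round(e["conf"],2),(np.array(e["xy"])*[560,420]).round(),tipplane(C,np.array(e["xy"])*[560,420]).round(4)) for e in imaging.pinpoint("side","key")[:2]])
E
python3 -c "
from h import *
keysee()"
```

```text
13.1167 [ 0.48340996 -0.1798246   0.14797755] [1.9 1.6 0. ] 7.999826520681381 0.1720179482444652 21.533644681061606
[(210, 19, 110), (216, 29, 119), (222, 32, 122), (228, 34, 132), (234, 36, 192), (240, 36, 199), (246, 36, 192), (252, 36, 178), (258, 36, 178), (264, 36, 189), (270, 36, 178), (276, 36, 178), (282, 36, 178), (288, 36, 178), (294, 36, 142), (330, 32, 176), (336, 32, 176), (342, 26, 162)]
[(0.64, array([280., 283.]), array([-0.0045, -0.05  ])), (0.29, array([353., 293.]), array([ 0.2276, -0.3834]))]
```

Request:
jog_arm:
  xyz:
    - [0,0,-0.015]
    - [0,0,-0.015]
    - [0,0,-0.004]
    - [0,0,0]
    - [0,0,0]
  twist: [0,0,0,0,0]
  grip: [0.01,0.01,0.01,0.01,0.01]

```text
time_s: 13.68
tool_pos: [0.4834, -0.1801, 0.1146]
tcp_rot: [-0.0, 0.982, 0.187, -0.0]
contact_force: [-0.4, 0.2, -0.5]
grip_width: 0.173
finger_force: 8.0
```

Request:
jog_arm:
  xyz:
    - [0,0,0]
    - [0,0,0]
    - [0,0,0]
    - [0,0,0]
  twist: [0,0,0,0]
  grip: [0.045,0.045,0.045,0.045]

```text
time_s: 14.02
tool_pos: [0.4837, -0.1801, 0.1151]
tcp_rot: [0.0, 0.982, 0.187, 0.0]
contact_force: [-0.1, -0.6, -1.0]
grip_width: 0.408
finger_force: 0.0
```

```bash
python3 -c "
from h import *
keysee()
C=cam('wrist');print(tipplane(C,(280,234)),tipplane(C,(280,342)))"
```

```text
14.0167 [ 0.48370711 -0.18006011  0.11506918] [-0.1 -0.6 -1. ] 0.0 0.4084242326714477 21.53346426081901
[(210, 24, 123), (216, 28, 125), (222, 31, 128), (228, 33, 130), (234, 35, 211), (240, 35, 221), (246, 35, 177), (252, 35, 177), (258, 35, 186), (264, 35, 204), (270, 34, 177), (276, 35, 177), (282, 33, 176), (288, 33, 176), (294, 33, 150), (330, 28, 175)]
[(0.65, array([282., 292.]), array([-0.0021, -0.0656]))]
[-0.15617865 -0.47857204] [-0.39502108 -0.42873739]
```

Request:
jog_arm:
  xyz:
    - [0.002,0.001,-0.002]
    - [0,0,0]
    - [0,0,0]
    - [0,0,0]
    - [0,0,0]
    - [0,0,0]
    - [0,0,0]
    - [0,0,0]
  twist: [0,0,0,0,0,0,0,0]
  grip: [0.04,0.01,0.01,0.01,0.01,0.01,0.01,0.01]
  grip_force: 55

```text
time_s: 14.83
tool_pos: [0.4855, -0.179, 0.1125]
tcp_rot: [0.0, 0.982, 0.187, 0.0]
contact_force: [0.7, -0.5, -0.6]
grip_width: 0.171
finger_force: 55.0
```

Request:
jog_arm:
  xyz:
    - [0,0,0.015]
    - [0,0,0.025]
    - [0,0,0.035]
    - [0,0,0.035]
    - [0,0,0.035]
    - [0,0,0.035]
    - [0,0,0.005]
    - [0,0,0]
  twist: [0,0,0,0,0,0,0,0]
  grip: [0.01,0.01,0.01,0.01,0.01,0.01,0.01,0.01]

```text
time_s: 15.5
tool_pos: [0.486, -0.1792, 0.2999]
tcp_rot: [0.001, 0.982, 0.187, 0.002]
contact_force: [-0.6, 0.4, -1.6]
grip_width: 0.173
finger_force: 55.0
```

```bash
cat >> h.py <<'E'
def keyfit(im):
    "yellow top face in wrist picture -> front/rear ends along tool x, lateral, rel. TCP"
    C=cam("wrist"); s=bot.state(); y=np.radians(yaw()); h=cv2.cvtColor(im,cv2.COLOR_BGR2HSV)
    ok=((h[...,0]>18)&(h[...,0]<35)&(h[...,1]>150)&(h[...,2]>60)); ok[:150]=0; ok[350:]=0; ok[:,:250]=0; ok[:,310:]=0
    v=np.array([h[r,272:288,2].mean() for r in range(420)]); rows=np.flatnonzero(ok.sum(1)>15)
    f=205+np.argmax(np.diff(v[205:250])); 
    def loc(u,r):
        P=plane(C,(u,r),s["tool_pos"][2]+.0383)-s["tool_pos"]; return np.round([P[0]*np.cos(y)+P[1]*np.sin(y),-P[0]*np.sin(y)+P[1]*np.cos(y)],4)
    cc=[(r,np.flatnonzero(ok[r])) for r in (240,250,260,270,280,290)]
    print("rows",rows.min(),f,rows.max(),"front",loc(279,f),"rear",loc(279,rows.max()),[loc(c.mean(),r).tolist() for r,c in cc if len(c)])
E
python3 -c "
from h import *
keysee(); keyfit(imaging.snapshot('wrist')); print('w2');keyfit(cv2.imread('pics/w2.png'))"
```

```text
15.5 [ 0.48602376 -0.17922324  0.29989264] [-0.6  0.4 -1.6] 54.99950408935547 0.17256114568380068 21.530861908500935
[(216, 26, 123), (222, 30, 125), (228, 32, 123), (234, 33, 126), (240, 34, 177), (246, 36, 178), (252, 36, 177), (258, 36, 177), (264, 36, 177), (270, 35, 177), (276, 34, 177), (282, 34, 176), (288, 34, 176), (294, 34, 140), (330, 31, 175), (336, 31, 174), (342, 24, 152)]
[(0.84, array([283., 250.]), array([-0.0016, -0.0677]))]
rows 213 237 343 front [0.0251 0.0009] rear [-0.0292  0.001 ] [[0.0237, 0.0007], [0.019, 0.0005], [0.0142, 0.0007], [0.0094, 0.0007], [0.0044, 0.0007], [-0.0007, 0.0007]]
w2
rows 211 206 340 front [0.0391 0.0009] rear [-0.0275  0.001 ] [[0.0237, 0.0009], [0.019, 0.0007], [0.0142, 0.0007], [0.0094, 0.0007], [0.0044, 0.0007], [-0.0007, 0.0007]]
```

Request:
jog_arm:
  xyz:
    - [-0.004,0.015,0]
    - [-0.008,0.03,0]
    - [-0.0085,0.032,0]
    - [-0.0085,0.032,0]
    - [-0.0085,0.032,0]
    - [-0.0085,0.032,0]
    - [-0.0085,0.032,0]
    - [-0.0085,0.032,0]
  twist: [0,0,0,0,0,0,0,0]
  grip: [0.01,0.01,0.01,0.01,0.01,0.01,0.01,0.01]

```text
time_s: 16.37
tool_pos: [0.4211, 0.0597, 0.2965]
tcp_rot: [-0.0, 0.982, 0.187, -0.0]
contact_force: [0.6, 0.0, -0.8]
grip_width: 0.168
finger_force: 55.0
```

Request:
jog_arm:
  xyz:
    - [-0.0085,0.032,0]
    - [-0.0085,0.032,0]
    - [-0.0085,0.032,0]
    - [-0.006,0.025,-0.01]
    - [-0.0037,0.0103,-0.03]
    - [0,0,-0.04]
    - [0,0,-0.03]
    - [0,0,-0.012]
  twist: [0,0,0,0,0,0,0,0]
  grip: [0.01,0.01,0.01,0.01,0.01,0.01,0.01,0.01]

```text
time_s: 17.03
tool_pos: [0.385, 0.1892, 0.1703]
tcp_rot: [0.001, 0.982, 0.187, -0.003]
contact_force: [0.1, -0.4, -2.0]
grip_width: 0.168
finger_force: 55.0
```

Request:
jog_arm:
  xyz:
    - [0,0,0]
    - [0,0,0]
    - [0,0,0]
  twist: [0,0,0]
  grip: [0.01,0.01,0.01]

```text
time_s: 17.28
tool_pos: [0.3879, 0.1895, 0.1776]
tcp_rot: [-0.0, 0.982, 0.187, 0.001]
contact_force: [0.3, 0.0, -0.6]
grip_width: 0.166
finger_force: 55.0
```

```bash
python3 - <<'E'
from h import *
keysee(); keyfit(imaging.snapshot('wrist'))
C=cam("side"); t=bot.state()["tool_pos"]
for e in imaging.pinpoint("side","screw_right_slot")[:2]: print(e["conf"],np.array(e["xy"])*[560,420])
y=np.radians(yaw()); print(proj(C,t-[.0019,.0007,.0725]),proj(C,(.3859,.1884,.082)))
E
```

```text
17.2833 [0.38790667 0.18950745 0.17756937] [ 0.3  0.  -0.6] 54.99946475028992 0.16643566937319912 21.512926209868
[(198, 29, 133), (204, 29, 90), (210, 33, 95), (216, 41, 124), (222, 30, 125), (228, 32, 124), (234, 33, 124), (240, 34, 180), (246, 35, 181), (252, 36, 177), (258, 36, 176), (264, 36, 176), (270, 34, 176), (276, 34, 177), (282, 34, 176), (288, 34, 176), (294, 34, 140), (330, 30, 247), (336, 30, 246), (342, 22, 246)]
[(0.73, array([218., 146.]), array([-0.0012, -0.0722]))]
rows 194 211 343 front [0.0368 0.001 ] rear [-0.0292  0.001 ] [[0.0236, 0.0008], [0.0189, 0.001], [0.0141, 0.0008], [0.0092, 0.0006], [0.0043, 0.0008], [-0.0008, 0.0008]]
0.58 [221.984 152.712]
[217.96917864 146.42243996] [219.07706099 152.64646985]
```

Request:
jog_arm:
  xyz:
    - [0,-0.0005,-0.008]
    - [0,0,-0.005]
    - [0,0,-0.003]
    - [0,0,-0.001]
    - [0,0,0]
    - [0,0,0]
  twist: [0,0,0,0,0,0]
  grip: [0.01,0.01,0.01,0.01,0.01,0.01]

```text
time_s: 18.03
tool_pos: [0.3873, 0.1888, 0.1585]
tcp_rot: [-0.0, 0.982, 0.187, -0.0]
contact_force: [-0.4, 0.8, -1.2]
grip_width: 0.166
finger_force: 55.0
```

```bash
python3 -c "
from h import *
s=bot.state(); print(s['tool_pos'],s['contact_force'],s['ft_torque'],yaw())"
```

```text
[0.38726346 0.18883281 0.15848601] [-0.40076382  0.84871214 -1.22613946] [0.08579397 0.11557728 0.03231635] 21.53398606233444
```

Request:
jog_arm:
  xyz:
    - [0,0,-0.002]
    - [0,-0.0002,0]
    - [0,-0.0002,0]
    - [0,-0.0002,0]
    - [0,-0.0002,0]
    - [0,-0.0002,0]
    - [0,-0.0002,0]
    - [0,-0.0003,0]
  twist: [0,-0.11,-0.11,-0.11,-0.11,-0.11,-0.11,-0.11]
  grip: [0.01,0.01,0.01,0.01,0.01,0.01,0.01,0.01]

```text
time_s: 18.7
tool_pos: [0.3873, 0.1881, 0.1566]
tcp_rot: [-0.001, 0.98, -0.198, -0.0]
contact_force: [-0.4, 6.3, -2.7]
grip_width: 0.164
finger_force: 55.0
```

Request:
jog_arm:
  xyz:
    - [0,0,0]
    - [0,0,0]
    - [0,0,0]
    - [0,0,0]
  twist: [-0.1,-0.1,0,0]
  grip: [0.01,0.01,0.01,0.01]

```text
time_s: 19.03
tool_pos: [0.3873, 0.1876, 0.1566]
tcp_rot: [-0.0, 0.957, -0.291, -0.0]
contact_force: [-0.9, 4.4, -1.6]
grip_width: 0.168
finger_force: 55.0
```

```bash
cat > st.py <<'E'
from h import *
s=bot.state(); print(s['time_s'],s['tool_pos'],s['contact_force'].round(1),s['ft_torque'].round(2),yaw(),s['q'][5]); keyfit(imaging.snapshot('wrist'))
E
python3 st.py
```

```text
19.0333 [0.38731928 0.18762645 0.15660835] [-0.9  4.4 -1.6] [1.19 0.19 0.  ] -33.85480127928947 2.553041886268082
rows 200 211 343 front [0.0361 0.0009] rear [-0.03    0.0009] [[0.0229, 0.0007], [0.0182, 0.0009], [0.0134, 0.0005], [0.0086, 0.0007], [0.0036, 0.0007], [-0.0015, 0.0007]]
```

Request:
jog_arm:
  xyz:
    - [0,0.0005,0]
    - [0,0.0005,0]
    - [0,0,0]
    - [0,0,0]
  twist: [-0.06,-0.06,-0.04,0]
  grip: [0.01,0.01,0.01,0.01]

```text
time_s: 19.42
tool_pos: [0.3872, 0.1879, 0.1565]
tcp_rot: [0.001, 0.93, -0.368, 0.0]
contact_force: [-1.5, -1.1, 0.2]
grip_width: 0.167
finger_force: 55.0
```

```bash
python3 st.py
```

```text
19.4167 [0.38720683 0.18791341 0.15652538] [-1.5 -1.1  0.2] [-0.38  0.55  0.04] -43.17242448346949 2.717486403181192
rows 199 211 342 front [0.036  0.0009] rear [-0.0295  0.0009] [[0.0228, 0.0007], [0.0181, 0.0007], [0.0133, 0.0007], [0.0084, 0.0007], [0.0035, 0.0007], [-0.0016, 0.0007]]
```

Request:
jog_arm:
  xyz:
    - [0,0,0]
    - [0,0,0]
    - [0,0,0]
    - [0,0,0]
  twist: [-0.04,-0.04,0,0]
  grip: [0.01,0.01,0.01,0.01]

```text
time_s: 19.8
tool_pos: [0.3871, 0.1879, 0.1565]
tcp_rot: [0.001, 0.915, -0.404, -0.0]
contact_force: [-4.7, -3.2, 1.6]
grip_width: 0.169
finger_force: 55.0
```

```bash
python3 st.py
```

```text
19.8 [0.38711708 0.18785154 0.15650888] [-4.7 -3.2  1.6] [-0.83  0.91  0.19] -47.61261515719107 2.794922367824832
rows 199 211 342 front [0.0359 0.0009] rear [-0.0295  0.0009] [[0.0228, 0.0006], [0.018, 0.0006], [0.0133, 0.0009], [0.0084, 0.0004], [0.0034, 0.0006], [-0.0017, 0.0007]]
```

Request:
jog_arm:
  xyz:
    - [0,0,0]
    - [0,0,0]
    - [0,0,0]
  twist: [-0.04,0,0]
  grip: [0.01,0.01,0.01]

```text
time_s: 20.1
tool_pos: [0.387, 0.1878, 0.1565]
tcp_rot: [0.001, 0.907, -0.422, -0.0]
contact_force: [-4.1, -4.0, 1.4]
grip_width: 0.171
finger_force: 55.1
```

```bash
python3 st.py
```

```text
20.1 [0.38702345 0.1878065  0.15648914] [-4.1 -4.   1.4] [-0.95  1.14  0.4 ] -49.8935043605922 2.8347552080621266
rows 199 211 342 front [0.0359 0.0008] rear [-0.0296  0.0009] [[0.0227, 0.0009], [0.018, 0.0009], [0.0132, 0.0009], [0.0084, 0.0006], [0.0034, 0.0006], [-0.0017, 0.0006]]
```

Request:
jog_arm:
  xyz:
    - [0,0,0]
    - [0,0,0]
    - [0,0,0.02]
    - [0,0,0.025]
    - [0,0,0.025]
    - [0,0,0]
    - [0,0,0]
  twist: [0.1,0.05,0,0,0.1,0.1,0]
  grip: [0.01,0.01,0.01,0.01,0.01,0.01,0.01]

```text
time_s: 20.73
tool_pos: [0.3879, 0.1884, 0.2279]
tcp_rot: [-0.001, 0.967, -0.255, 0.001]
contact_force: [-0.7, -0.9, -1.8]
grip_width: 0.171
finger_force: 55.0
```

```bash
python3 - <<'E'
from h import *
keysee()
T=cam("top")
for z in(.12,.16): 
    a,b=plane(T,(318,243),z)[:2],plane(T,(105,186),z)[:2]; d=(b-a)/np.hypot(*(b-a)); n=np.array([-d[1],d[0]])
    print(z,a,b,"dist L,R",[(q-a)@n for q in (np.array([.436,.2626]),np.array([.386,.188]))],n)
for n in("top","side"):
    C=cam(n); im=imaging.snapshot(n)
    for k in("screw_left_slot","screw_right_slot"):
        for e in imaging.pinpoint(n,k)[:1]: print(n,k,e["conf"],plane(C,np.array(e["xy"])*[560,420],.082))
E
```

```text
20.7333 [0.3878953  0.18841756 0.22787607] [-0.7 -0.9 -1.8] 54.99809145927429 0.1705478786365304 -29.585404343980084
[(186, 20, 138), (192, 24, 133), (198, 28, 135), (204, 30, 135), (210, 28, 134), (216, 26, 124), (222, 30, 127), (228, 32, 128), (234, 33, 129), (240, 34, 201), (246, 36, 192), (252, 36, 179), (258, 36, 174), (264, 36, 173), (270, 35, 174), (276, 34, 173), (282, 34, 174), (288, 34, 174), (294, 34, 137), (330, 31, 192), (336, 30, 205), (342, 24, 244)]
[(0.72, array([217., 133.]), array([ 0.003 , -0.0729]))]
0.12 [ 0.45131329 -0.06625839] [0.54592234 0.33698406] dist L,R [np.float64(0.09002566853752042), np.float64(0.1216638320480747)] [-0.97356312  0.22841813]
0.16 [ 0.44905442 -0.06197339] [0.53909189 0.32178406] dist L,R [np.float64(0.08684775138145333), np.float64(0.11848591489200763)] [-0.97356312  0.22841813]
top screw_right_slot 0.62 [0.38542251 0.19312204 0.082     ]
side screw_left_slot 0.49 [0.43918565 0.27288258 0.082     ]
side screw_right_slot 0.55 [0.38145865 0.18436708 0.082     ]
```

Request:
jog_arm:
  xyz:
    - [0.007,0.0106,0]
    - [0.007,0.0106,0]
    - [0.007,0.0106,0]
    - [0.007,0.0106,0]
    - [0.007,0.0106,0]
    - [0.007,0.0106,0]
    - [0.0075,0.011,0]
    - [0,0,-0.02]
  twist: [0.1175,0.1175,0.1175,0.1175,0.1175,0.1175,0.1175,0]
  grip: [0.01,0.01,0.01,0.01,0.01,0.01,0.01,0.01]

```text
time_s: 21.85
tool_pos: [0.4385, 0.2648, 0.2092]
tcp_rot: [-0.001, 0.988, 0.153, 0.002]
contact_force: [1.8, 0.1, 0.1]
grip_width: 0.168
finger_force: 55.0
```

Request:
jog_arm:
  xyz:
    - [0,0,-0.02]
    - [0,0,-0.01]
    - [0,0,0]
    - [0,0,0]
    - [0,0,0]
  twist: [0,0,0,0,0]
  grip: [0.01,0.01,0.01,0.01,0.01]

```text
time_s: 22.27
tool_pos: [0.4371, 0.263, 0.1778]
tcp_rot: [-0.0, 0.989, 0.148, 0.001]
contact_force: [0.6, -0.0, -0.8]
grip_width: 0.167
finger_force: 55.0
```

```bash
python3 st.py; python3 -c "
from h import *
keysee()"
```

```text
22.2667 [0.43712955 0.26301659 0.17779569] [ 0.6 -0.  -0.8] [-0.08 -0.    0.04] 17.07489652232217 1.764443550286043
rows 193 211 342 front [0.0367 0.001 ] rear [-0.0287  0.001 ] [[0.0235, 0.0008], [0.0188, 0.001], [0.014, 0.0008], [0.0092, 0.0008], [0.0042, 0.0008], [-0.0009, 0.0008]]
22.3167 [0.437174   0.26306669 0.1778995 ] [-0.2 -0.6 -0.6] 54.999622106552124 0.16973278670956402 17.08119916029216
[(192, 13, 108), (198, 22, 102), (204, 31, 91), (210, 34, 95), (216, 41, 124), (222, 30, 127), (228, 32, 125), (234, 33, 126), (240, 34, 186), (246, 36, 182), (252, 36, 177), (258, 36, 177), (264, 36, 176), (270, 36, 177), (276, 34, 177), (282, 34, 177), (288, 34, 176), (294, 34, 141), (330, 30, 247), (336, 30, 246), (342, 21, 245)]
[(0.65, array([233., 121.]), array([-0.0087, -0.0667]))]
```

Descend.

Request:
jog_arm:
  xyz:
    - [0,0,-0.008]
    - [0,0,-0.005]
    - [0,0,-0.003]
    - [0,0,-0.002]
    - [0,0,0]
    - [0,0,0]
  twist: [0.007,0,0,0,0,0]
  grip: [0.01,0.01,0.01,0.01,0.01,0.01]

```text
time_s: 22.97
tool_pos: [0.4367, 0.263, 0.1583]
tcp_rot: [-0.0, 0.988, 0.152, -0.0]
contact_force: [-0.9, 1.2, -2.6]
grip_width: 0.17
finger_force: 55.0
```

Request:
jog_arm:
  xyz:
    - [0,0,-0.002]
    - [0,-0.0002,0]
    - [0,-0.0002,0]
    - [0,-0.0002,0]
    - [0,-0.0002,0]
    - [0,-0.0001,0]
    - [0,-0.0001,0]
    - [0,0,0]
  twist: [0,-0.11,-0.11,-0.11,-0.11,-0.11,-0.11,-0.11]
  grip: [0.01,0.01,0.01,0.01,0.01,0.01,0.01,0.01]

```text
time_s: 23.63
tool_pos: [0.4368, 0.2626, 0.1566]
tcp_rot: [-0.001, 0.973, -0.233, -0.0]
contact_force: [0.1, 7.3, -3.5]
grip_width: 0.168
finger_force: 55.0
```

Request:
jog_arm:
  xyz:
    - [0,0,0]
    - [0,0,0]
    - [0,0,0]
    - [0,0,0]
    - [0,0,0]
  twist: [-0.1,-0.1,-0.08,0,0]
  grip: [0.01,0.01,0.01,0.01,0.01]

```text
time_s: 24.05
tool_pos: [0.4369, 0.2622, 0.1566]
tcp_rot: [-0.0, 0.932, -0.363, 0.0]
contact_force: [-0.0, 4.7, -2.0]
grip_width: 0.167
finger_force: 55.0
```

```bash
python3 st.py
```

```text
24.05 [0.43687351 0.26219173 0.15663124] [-0.   4.7 -2. ] [1.13 0.05 0.  ] -42.614716920426964 2.8047531057446284
rows 199 211 343 front [0.036  0.0008] rear [-0.0301  0.0009] [[0.0228, 0.0006], [0.0181, 0.0006], [0.0133, 0.0006], [0.0085, 0.0006], [0.0035, 0.0006], [-0.0016, 0.0006]]
```

Request:
jog_arm:
  xyz:
    - [0,0.0005,0]
    - [0,0.0003,0]
    - [0,0,0]
    - [0,0,0]
  twist: [-0.04,-0.04,0,0]
  grip: [0.01,0.01,0.01,0.01]

```text
time_s: 24.43
tool_pos: [0.4368, 0.2625, 0.1566]
tcp_rot: [0.0, 0.917, -0.4, 0.0]
contact_force: [-1.9, 0.6, -0.6]
grip_width: 0.17
finger_force: 55.0
```

```bash
python3 st.py
```

```text
24.4333 [0.43680952 0.26251165 0.15656628] [-1.9  0.6 -0.6] [0.11 0.4  0.07] -47.13020082378061 2.884743920671568
rows 199 211 343 front [0.036  0.0008] rear [-0.0301  0.0009] [[0.0228, 0.0006], [0.0181, 0.0008], [0.0133, 0.0008], [0.0084, 0.0008], [0.0034, 0.0006], [-0.0016, 0.0006]]
```

Request:
jog_arm:
  xyz:
    - [0,0,0]
    - [0,0,0]
    - [0,0,0]
  twist: [-0.03,0,0]
  grip: [0.01,0.01,0.01]

```text
time_s: 24.73
tool_pos: [0.4368, 0.2625, 0.1566]
tcp_rot: [0.0, 0.91, -0.414, 0.0]
contact_force: [-1.3, -1.3, 0.4]
grip_width: 0.165
finger_force: 55.0
```

```bash
python3 st.py
```

```text
24.7333 [0.43676118 0.26252257 0.156551  ] [-1.3 -1.3  0.4] [-0.16  0.51  0.32] -48.870574053479245 2.9151109829527053
rows 199 211 343 front [0.0359 0.0008] rear [-0.0301  0.0009] [[0.0227, 0.0008], [0.018, 0.0008], [0.0133, 0.0006], [0.0084, 0.0008], [0.0034, 0.0006], [-0.0017, 0.0006]]
```

Request:
jog_arm:
  xyz:
    - [0,0,0]
    - [0,0,0]
    - [0,0,0.02]
    - [0,0,0.03]
    - [0,0,0.027]
    - [-0.007,-0.01,0]
    - [-0.007,-0.01,0]
    - [-0.007,-0.01,0]
  twist: [0.1,0.05,0,0,0.12,0.12,0.12,0.12]
  grip: [0.01,0.01,0.01,0.01,0.01,0.01,0.01,0.01]

```text
time_s: 25.45
tool_pos: [0.4158, 0.2324, 0.2339]
tcp_rot: [-0.0, 0.994, -0.109, 0.0]
contact_force: [0.1, 0.0, -1.0]
grip_width: 0.172
finger_force: 55.0
```

Request:
jog_arm:
  xyz:
    - [-0.007,-0.01,0]
    - [-0.007,-0.01,0]
    - [-0.007,-0.01,0]
    - [-0.007,-0.01,0]
    - [-0.007,-0.01,0]
    - [-0.007,-0.01,0]
    - [-0.007,-0.01,0]
    - [-0.007,-0.0125,0]
  twist: [0.12,0.12,0.12,0.12,0.12,0.12,0.12,0.12]
  grip: [0.01,0.01,0.01,0.01,0.01,0.01,0.01,0.01]

```text
time_s: 26.12
tool_pos: [0.3596, 0.1499, 0.2335]
tcp_rot: [0.0, 0.932, 0.363, 0.0]
contact_force: [0.8, 0.8, -0.1]
grip_width: 0.169
finger_force: 55.0
```

Request:
jog_arm:
  xyz:
    - [0,0,0]
    - [0,0,0]
    - [0,0,0]
    - [0,0,0]
  twist: [0.12,0.1,0,0]
  grip: [0.01,0.01,0.01,0.01]

```text
time_s: 26.45
tool_pos: [0.3599, 0.1502, 0.2336]
tcp_rot: [0.0, 0.889, 0.459, 0.0]
contact_force: [0.9, 0.7, -1.7]
grip_width: 0.172
finger_force: 55.0
```

```bash
python3 - <<'E'
from h import *
keysee(); C=cam("wrist"); im=imaging.snapshot("wrist"); cv2.imwrite("pics/w9.png",im); keyfit(im)
h=cv2.cvtColor(im,cv2.COLOR_BGR2HSV)
for nm,c0 in dict(L=(.4354,.263),R=(.3853,.1888)).items():
    cx,cy=proj(C,(*c0,.092)).astype(int); d=[]
    for v in range(cy-28,cy+28):
        for u in range(cx-28,cx+28):
            if 0<=v<420 and (h[v,u,2]<95 or h[v,u,1]<90):
                P=plane(C,(u,v),.090)[:2]-c0
                if np.hypot(*P)<.0135: d.append(P)
    d=np.array(d); w,V=np.linalg.eigh(np.cov(d.T)); a=V[:,1]; print(nm,(cx,cy),len(d),d.mean(0).round(4),"angle",(np.degrees(np.arctan2(a[1],a[0]))+90)%180-90,np.sqrt(w).round(4))
E
```

```text
26.45 [0.35990209 0.15017738 0.23356816] [ 0.9  0.7 -1.7] 54.999085664749146 0.1718643989834573 54.58220252232786
[(216, 26, 117), (222, 30, 118), (228, 32, 119), (234, 33, 121), (240, 34, 169), (246, 35, 176), (252, 36, 176), (258, 36, 176), (264, 36, 176), (270, 35, 175), (276, 34, 175), (282, 34, 176), (288, 34, 176), (294, 34, 140), (330, 30, 186), (336, 31, 202), (342, 24, 247)]
[(0.69, array([203., 144.]), array([-0.0057, -0.0705]))]
rows 157 237 343 front [0.0254 0.0007] rear [-0.0288  0.0008] [[0.024, 0.0005], [0.0193, 0.0005], [0.0145, 0.0005], [0.0096, 0.0003], [0.0047, 0.0005], [-0.0004, 0.0005]]
L (np.int64(276), np.int64(54)) 231 [0.0002 0.0011] angle -33.244841995899606 [0.002  0.0074]
R (np.int64(278), np.int64(154)) 225 [0.0008 0.0014] angle -33.3667847496165 [0.0024 0.0075]
```

Request:
jog_arm:
  xyz:
    - [0,0,0.03]
    - [0,0,0.037]
    - [0.006,-0.015,0]
    - [0.011,-0.029,0]
    - [0.011,-0.029,0]
    - [0.011,-0.029,0]
    - [0.011,-0.029,0]
    - [0.011,-0.029,0]
  twist: [0,0,-0.1,-0.1,-0.1,-0.1,-0.1,-0.08]
  grip: [0.01,0.01,0.01,0.01,0.01,0.01,0.01,0.01]

```text
time_s: 27.32
tool_pos: [0.4211, -0.0113, 0.3006]
tcp_rot: [0.0, 0.983, 0.183, 0.0]
contact_force: [1.0, 0.7, -0.2]
grip_width: 0.17
finger_force: 55.0
```

Request:
jog_arm:
  xyz:
    - [0.011,-0.029,0]
    - [0.011,-0.029,0]
    - [0.011,-0.029,0]
    - [0.011,-0.029,0]
    - [0.011,-0.029,0]
    - [0.01,-0.023,0]
    - [0,0,0]
    - [0,0,0]
  twist: [0,0,0,0,0,0,0,0]
  grip: [0.01,0.01,0.01,0.01,0.01,0.01,0.01,0.01]

```text
time_s: 27.98
tool_pos: [0.486, -0.1786, 0.2998]
tcp_rot: [-0.0, 0.983, 0.185, -0.001]
contact_force: [-0.1, 0.0, -1.4]
grip_width: 0.174
finger_force: 55.0
```

```bash
python3 - <<'E'
from h import *
keysee(); C,im=look("wrist",dict(stand_seat=.1,key_stand=0)); keyfit(im)
E
```

```text
27.9833 [ 0.48598129 -0.17862975  0.29979276] [-0.1  0.  -1.4] 54.99959707260132 0.1742599445412951 21.350997490624707
[(216, 26, 124), (222, 30, 124), (228, 31, 123), (234, 33, 123), (240, 34, 178), (246, 36, 177), (252, 35, 177), (258, 36, 177), (264, 36, 176), (270, 35, 177), (276, 34, 177), (282, 34, 177), (288, 34, 177), (294, 34, 141), (330, 31, 175), (336, 31, 174), (342, 24, 152)]
[(0.69, array([283., 249.]), array([-0.0007, -0.0736]))]
wrist stand_seat 0.58 [278. 191.] [ 0.4811 -0.1754  0.1   ]
wrist key_stand 0.97 [278. 174.] [ 0.4874 -0.173   0.    ]
rows 213 205 343 front [0.0395 0.001 ] rear [-0.0292  0.001 ] [[0.0236, 0.0008], [0.0189, 0.0008], [0.0141, 0.0008], [0.0093, 0.0008], [0.0043, 0.0008], [-0.0008, 0.0008]]
```

Request:
jog_arm:
  xyz:
    - [-0.001,0.001,-0.04]
    - [0,0,-0.04]
    - [0,0,-0.03]
    - [0,0,-0.015]
    - [0,0,-0.012]
    - [0,0,0]
  twist: [0,0,0,0,0,0]
  grip: [0.01,0.01,0.01,0.01,0.01,0.01]

```text
time_s: 28.78
tool_pos: [0.4841, -0.1761, 0.1616]
tcp_rot: [-0.001, 0.982, 0.187, -0.001]
contact_force: [0.2, -0.2, -0.6]
grip_width: 0.171
finger_force: 55.0
```

Request:
jog_arm:
  xyz:
    - [0,0,-0.02]
    - [0,0,-0.02]
    - [0,0,-0.008]
    - [0,0,0]
    - [0,0,0]
  twist: [0,0,0,0,0]
  grip: [0.01,0.01,0.01,0.01,0.01]

```text
time_s: 29.2
tool_pos: [0.4852, -0.1769, 0.1168]
tcp_rot: [0.0, 0.982, 0.187, 0.0]
contact_force: [0.7, 0.6, -0.7]
grip_width: 0.169
finger_force: 55.0
```

No contact; lower the last 4 mm, release, retreat.

Request:
jog_arm:
  xyz:
    - [0,0,-0.003]
    - [0,0,0]
    - [0,0,0]
    - [0,0,0]
    - [0,0,0]
    - [0,0,0]
    - [0,0,0]
    - [0,0,0]
  twist: [0,0,0,0,0,0,0,0]
  grip: [0.01,0.01,0.06,0.06,0.06,0.06,0.06,0.06]

```text
time_s: 29.87
tool_pos: [0.4848, -0.1768, 0.1126]
tcp_rot: [-0.0, 0.982, 0.187, 0.0]
contact_force: [0.8, 0.6, -0.2]
grip_width: 0.547
finger_force: 0.0
```

Request:
jog_arm:
  xyz:
    - [0,0,0.015]
    - [0,0,0.03]
    - [0,0,0.04]
    - [0,0,0.04]
    - [0,0,0.02]
    - [0,0,0]
    - [0,0,0]
    - [0,0,0]
  twist: [0,0,0,0,0,0,0,0]
  grip: [0.06,0.06,0.06,0.06,0.06,0.06,0.06,0.06]

```text
time_s: 30.53
tool_pos: [0.4846, -0.1767, 0.2565]
tcp_rot: [-0.0, 0.982, 0.187, -0.0]
contact_force: [-1.0, -0.5, -0.4]
grip_width: 0.648
finger_force: 0.0
```

```bash
python3 - <<'E'
from h import *
s=bot.state(); print(s["time_s"],s["tool_pos"],s["contact_force"],s["grip_width"],yaw())
C,im=look("wrist",dict(key=.04,stand_seat=.1))
h=cv2.cvtColor(im,cv2.COLOR_BGR2HSV); m=((h[...,0]>20)&(h[...,0]<35)&(h[...,1]>150)&(h[...,2]>90)).astype(np.uint8)
m[250:]=0;m[:120]=0;m[:,:230]=0;m[:,330:]=0; x,y,w,hh=cv2.boundingRect(m); print(x,y,w,hh,plane(C,(x+w/2,y+3),.152),plane(C,(x+w/2,y+hh-1),.152))
S,_=look("side",dict(key=.04,stand_seat=.1)); h=cv2.cvtColor(_,cv2.COLOR_BGR2HSV); m=((h[...,0]>20)&(h[...,0]<35)&(h[...,1]>150)&(h[...,2]>90)).astype(np.uint8); m[:,:250]=0;m[:,330:]=0;m[:230]=0;m[300:]=0
print(cv2.boundingRect(m)); h0=cv2.cvtColor(cv2.imread("pics/side0.png"),cv2.COLOR_BGR2HSV); m=((h0[...,0]>20)&(h0[...,0]<35)&(h0[...,1]>150)&(h0[...,2]>90)).astype(np.uint8); m[:,:250]=0;m[:,330:]=0;m[:230]=0;m[300:]=0; print("start",cv2.boundingRect(m))
look("top",dict(polish_tin=0,green_bar=0))
E
```

```text
30.5333 [ 0.48459437 -0.17670184  0.2564668 ] [-0.99381413 -0.54094716 -0.40292546] 0.6481724165329031 21.50269514293936
wrist key 0.92 [281. 188.] [ 0.4825 -0.1785  0.04  ]
272 174 18 65 [ 0.51164289 -0.16642601  0.152     ] [ 0.45865048 -0.18736754  0.152     ]
side key 0.64 [281. 291.] [ 0.4811 -0.175   0.04  ]
side key 0.24 [284. 282.] [ 0.4916 -0.1546  0.04  ]
side stand_seat 0.92 [283. 281.] [ 0.4839 -0.179   0.1   ]
(268, 262, 28, 26)
start (270, 260, 26, 29)
top polish_tin 0.88 [269. 278.] [0.3818 0.0233 0.    ]
top green_bar 0.96 [374. 167.] [ 0.6277 -0.1974  0.    ]
```

```bash
python3 -c "
from bench import bot
print(bot.sign_off())"
```

```text
the job is handed in; nothing more can be done
None
```

The job is handed in: both screws are turned to their stops (slots in line with the white marks to within about 1°), and the key is released and upright in its stand. On the first carry the key hit the tray rim and tilted in the gripper, so I re-seated it in the stand and gripped it again before turning the screws. No result came back from the judging.

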